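Feel for the empty tray cell, then put the paint pot away

ROBOT

A 6-joint arm with a two-finger parallel gripper is mounted at the origin on the work surface. World frame = base frame: x ahead of the robot, y to its left, z up, the work surface at z = 0. Lengths are in m, angles in degrees, forces in N, time in s.
With the tool pointing down it reaches from about 0.4 to 0.825 m from the base axis. Payload 7 kg.
Tool frame: the origin (TCP) lies midway between the tips of the shut fingers; the grasp point (between the pads) lies 19 mm behind it; z points along the fingers, y is the line along which they close (so a half turn about z gives the same grasp; the last joint's range is limited). The gripper opens to 88 mm and grips with 3 to 60 N. Pads are 19 mm wide; open, the fingers measure 130 mm over their backs; the gripper's body (78 mm by 193 mm) begins 47 mm behind the grasp point.
Start: joints at [16.507, 20.546, 0.682, 0, -70.136, -16.507], TCP at [0.675, -0, 0.227] pointing down, gripper open.
Joint ranges: [-176.03, 176.03], [-82.01, 121.73], [-58.28, 71.71], [-173.87, 95.51], [-174.79, -0.11], [-173.66, 173.66]. Speed limits (degrees/s): [136.94, 136.94, 172.46, 180, 180, 180].

INTERFACE

Orientations are given as [roll, pitch, yaw] about the fixed x, y, z axes, in that order (R = Rz(yaw) Ry(pitch) Rx(roll)).
In Python, from plant import r gives the robot as it stands.
- The arm moves only by the tool drive_tool, never from a script. Its argument "commands" is a list of rows, each an object of numbers: "hand": the closure, from 0 (fully open) to 1 (shut); "tx", "ty", "tz": the shift along the world's x, y, z scaled (see below); "turn": the turn about the world's z scaled (see below). A call has 1 to 10 rows; each row is the pose to reach, as a shift and turn from the pose commanded when the call began; what a row does not reach only later rows make up. The controller multiplies each number of a shift by 0.6 m and each number of a turn by 90 degrees. A row lasts 1/10 s, in which the tool goes at most 50 mm and 8.59 degrees, less where a joint would pass 70% of its speed; a pose out of reach is approached as far as the arm can. A call with a number of a shift or a turn outside -1 to 1 is refused whole. A call with a gripper value outside its range is refused whole. The fingers move at their own pace and stop on an object; "grip_force" is the grip in N (left out, the last holds). Time passes only in rows, so rows that repeat a pose let the fingers close. It gives the time, the measured TCP pose, the force, the opening and the grip force at its end, in the units of the state.
- r.get_state(): the state, without advancing time (a new reading comes with each control period).
- r.capture(name): name is "scene" or "side" or "wrist"; returns a dict with "frame" (480x640x3 uint8, red, green, blue), "fx", "fy", "cx", "cy" (pixels), "world_from_camera" (4x4, takes a point from camera to world coordinates); the wrist camera has in their place "T_tool_cam" (4x4, takes a point from camera to tool coordinates, whose origin is the TCP and whose axes are the flange's). Camera axes: x right, y down, z forward; pixel columns grow to the right and rows downward; lengths in m; the calibration is good to about 2 mm. The wrist camera is an equidistant fisheye: a pixel r from the principal point sees the ray r / f radians off the axis. A picture is of the moment at which its call begins: read the wrist's pose just before it. There is no depth.
- r.close_job(): hands the job in; it is judged then, once.
Trained networks look in the newest picture that a camera, given by its name, has taken for a name from the list of things; names that differ only in an ending like _2 or _b are one class to them, and where a whole thing is asked for, a point or a joint stands for the part that bears it (a point fixed in the world has none). Each returns a list of dicts, best first, with "score" (0 to 1); they miss things now and then, are a little off and sometimes report something else, mostly with a low value. They report only what shows in the picture. A call takes as long as a camera call. They do not tell look-alikes from the thing itself.
- r.trace(label, camera): "pixels" (480x640 bool, what is visible of it) and "extent" ([left, top, right, bottom] in pixels, round what is visible of it).
The state is a dict: "time_s": time; "joints": joint angles; "qd": joint speeds; "joint_torque": joint torques, N m; "tcp_pos": TCP position; "eef_rot": TCP orientation; "contact_force": force on the tool from outside, world axes, zero at the start; "moment": the same for the moment, N m; "gripper_width": finger opening in m; "gripper_force": force on a finger pad.
Only numpy, scipy, OpenCV 4.12 (cv2) and the standard library are available. Lean on these libraries where they do the work, as an engineer would, in place of code of your own. Each camera call takes 0.05 s, during which the arm holds its last target. There are 200 camera calls.

TASK

Put away the squat lidded paint pot that was left out on the bench: it goes in the one truly empty cell of the divided plywood tray (the cell with the low roll of tape is taken; do not shift the roll). First, before moving the pot, feel with the closed, empty fingertips down on that cell's cork floor that it is free; then stand the pot upright in the same cell, lowering it right to the floor before letting go.

Things in the scene. Friction and masses are not known exactly. Their poses are not given: they have to be found in the camera images.
- tray: Fixed plywood tray 184 x 274 mm, 26 mm high; 2 cells (along x) by 3 (along y), 90 mm pitch, walls 4 mm: cells 86 mm square, cork floors 8 mm above the bench. Four hold paint pots like the loose one (tops 74 mm above the bench), one a roll of tape, one is empty. Origin: centre of the underside, x and y along its sides; cell centres at x = -45, 45 and y = -90, 0, 90 mm.
- pad: Cork floor of the empty cell, same cork as in the others: rigid, fixed, 84 x 84 x 4 mm. Origin: centre of its underside, 5 mm above the bench, in the middle of the cell; its top, on which the pot will stand, is 9 mm above the bench, 17 mm below the wall tops. Axes as the tray's.
- pot_mid (a point): The pot to put away, the only such one outside the tray; a slim tint bottle, open cup and cork block stand near it (25 mm free around it, none over 80 mm high). Rigid white cylinder with grey lid of the same width, 46 mm across, 66 mm high, 0.08 to 0.17 kg. Point: its centre, 33 mm above its foot; z up. Gripped 50 mm above the foot, the fingers stay clear of the cell walls.
- roll_mid (a point): Low roll of masking tape lying flat in another cell, pale, 64 mm outside and 44 mm inside diameter, 22 mm high: not to be shifted. This point is its centre, 11 mm above the cork.
Not all that is in view belongs to the job. Leave any yellow look-alike of the part that bears pot_mid alone.

How it is judged:
By the outcome, as a careful person would: the job done as asked, in the order asked, and still so for the second after the job is handed in, with the robot touching nothing.
It also fails if it takes over 58 s, if anything falls off the work surface, if the arm or the gripper's body presses on something with over 40 N, if the wrist force passes 120 N, or if a joint passes its speed limit or range.

## Working session

There is one attempt and no reset: what is moved stays moved. The work goes in short steps, Python scripts to look and compute and a tool call to move; the robot and the scene stay as the last step left them, time stands still between calls to the robot, and variables do not carry over. Pictures are saved under pics/ and viewed, at most 10 in all, crops included, and the job is handed in when it is done.

Besides the shell and the picture viewer there is one more tool, called by a JSON object that holds its "name" and its "arguments". drive_tool: Moves the arm, as the interface text tells. Its arguments: {"type":"object","properties":{"commands":{"type":"array"},"grip_force":{"type":"number"}},"required":["commands"]}

```bash
mkdir -p pics
cat > h.py <<'E'
import numpy as np,cv2
from plant import r
def snap(cam,name):
    s=r.get_state(); c=r.capture(cam); cv2.imwrite(f'pics/{name}.png',c['frame'][:,:,::-1]); return s,c
def ray(c,u,v):
    T=np.array(c['world_from_camera']); d=T[:3,:3]@[(u-c['cx'])/c['fx'],(v-c['cy'])/c['fy'],1]; return T[:3,3],d
def atz(c,u,v,z):
    o,d=ray(c,u,v); return o+d*(z-o[2])/d[2]
def proj(c,p):
    T=np.linalg.inv(np.array(c['world_from_camera'])); q=T[:3,:3]@np.array(p)+T[:3,3]; return c['fx']*q[0]/q[2]+c['cx'],c['fy']*q[1]/q[2]+c['cy']
E
python3 - <<'E'
from h import *
import pickle
for cam in('scene','side'):
    s,c=snap(cam,cam); pickle.dump(c,open(cam+'.pkl','wb'))
    print(cam,np.round(c['world_from_camera'],3).tolist(),c['fx'])
    for l in('tray','pad','pot_mid','roll_mid'):
        for t in r.trace(l,cam)[:8]: print(l,round(t['score'],2),t['extent'])
print(s)
E
```

```text
scene [[-0.465, 0.729, -0.501, 1.17], [0.885, 0.382, -0.266, 0.361], [-0.003, -0.568, -0.823, 1.026], [0.0, 0.0, 0.0, 1.0]] 585.2081897937301
tray 0.64 [158.3, 152.1, 309.1, 250.2]
pad 0.56 [201.0, 192.3, 226.9, 219.3]
pot_mid 0.93 [404.5, 321.6, 430.6, 362.3]
pot_mid 0.58 [424.0, 284.3, 452.7, 323.2]
roll_mid 0.57 [175.3, 174.8, 204.4, 205.5]
side [[0.743, -0.359, 0.565, 0.04], [-0.669, -0.422, 0.612, -0.516], [0.019, -0.833, -0.554, 0.573], [0.0, 0.0, 0.0, 1.0]] 485.18248070990836
tray 0.9 [304.0, 278.9, 512.8, 433.6]
pad 0.62 [401.2, 306.8, 451.7, 349.0]
pot_mid 0.91 [213.7, 171.1, 238.5, 205.9]
pot_mid 0.81 [270.1, 176.0, 294.2, 207.8]
pot_mid 0.7 [238.4, 185.3, 263.8, 220.7]
roll_mid 0.64 [446.1, 336.8, 493.4, 379.4]
{'time_s': 0.25, 'joints': array([ 1.65076015e+01,  2.05677703e+01,  6.62734606e-01, -8.02077503e-03,
       -7.01352440e+01, -1.65098135e+01]), 'qd': array([ 0.04108196, -0.09288831,  0.23732363,  0.08415976,  0.08954305,
       -0.01754363]), 'joint_torque': array([-8.12881171e-04, -5.82080019e+01,  2.92844063e+01,  6.98991805e+00,
        8.54820100e-03, -1.33184990e-04]), 'tcp_pos': array([ 6.74797137e-01, -1.21467574e-05,  2.26147973e-01]), 'eef_rot': array([ 1.79959238e+02, -4.21606427e-03, -9.00049386e+01]), 'contact_force': array([-0.26467946, -0.59296519,  0.80275616]), 'moment': array([-0.00148715,  0.0101882 , -0.05573822]), 'gripper_force': 0.0, 'gripper_width': 0.08770376751295944}
```

View pics/scene.png

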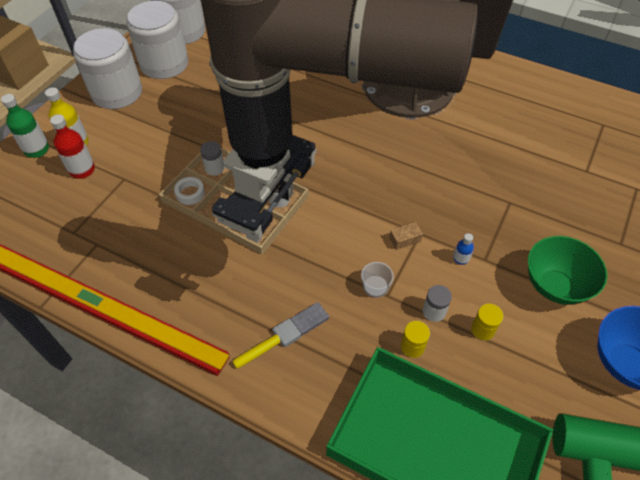

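View pics/side.png

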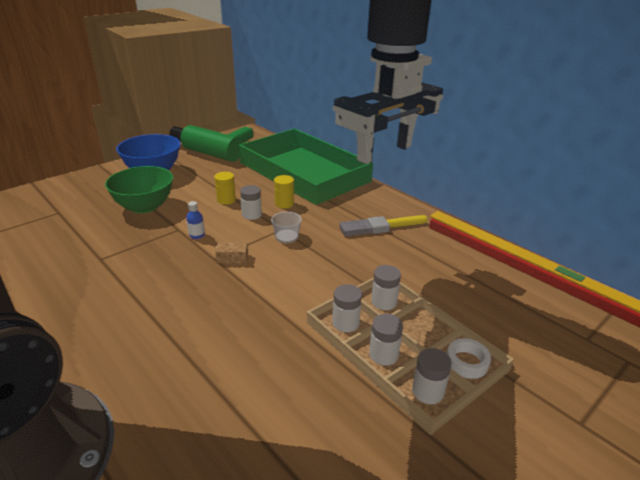

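The scene picture shows the grey-lidded pot at (437,303), with yellow look-alikes at (415,338) and (488,321). The other candidates are the bottle (464,250), cup (376,280) and cork block (406,235). In the side picture the pot is at (251,203) and the empty cell at about (420,325), between a pot (386,288) and the roll (468,358).

Run:
```python
from h import *
import pickle
sc=pickle.load(open('scene.pkl','rb'));sd=pickle.load(open('side.pkl','rb'))
print('tray corners side',[atz(sd,u,v,.026)[:2].round(3).tolist() for u,v in((308,316),(386,278),(511,358),(432,428))])
print('tray corners scene',[atz(sc,u,v,.026)[:2].round(3).tolist() for u,v in((160,194),(265,246),(308,193))])
for c,n in((sd,'side'),(sc,'scene')):
    for l in('pad','roll_mid','tray'):
        t=r.trace(l,n)[0]; ys,xs=np.nonzero(t['pixels']); print(n,l,atz(c,xs.mean(),ys.mean(),{'pad':.009,'roll_mid':.02,'tray':.02}[l]).round(3))
print('pot side',atz(sd,251,203,.033),'scene',atz(sc,437,303,.033))
print('cup',atz(sc,376,280,.03),'bottle',atz(sc,464,250,.03),'cork',atz(sc,406,235,.015),'yel',atz(sc,415,338,.033),atz(sc,488,321,.033))
a=cv2.resize(sc['frame'][210:370,340:540],(800,600))[:300]; 
a=cv2.resize(sc['frame'][215:365,350:530],None,fx=3,fy=3,interpolation=2);b=cv2.resize(sd['frame'][265:435,300:520],(540,417))
print(a.shape); 
cv2.imwrite('pics/crop.png',np.vstack([a[:,:,::-1][60:240],b[:,:,::-1]]))
```

```text
tray corners side [[0.441, -0.063], [0.618, -0.079], [0.612, -0.335], [0.422, -0.331]]
tray corners scene [[0.607, -0.337], [0.619, -0.06], [0.453, -0.049]]
side pad [ 0.582 -0.197  0.009]
side roll_mid [ 0.57  -0.289  0.02 ]
side tray [ 0.502 -0.229  0.02 ]
scene pad [ 0.57  -0.229  0.009]
scene roll_mid [ 0.566 -0.291  0.02 ]
scene tray [ 0.552 -0.194  0.02 ]
pot side [0.58751856 0.30329946 0.033     ] scene [0.58390822 0.30400723 0.033     ]
cup [0.58968296 0.17795582 0.03      ] bottle [0.44085731 0.30778902 0.03      ] cork [0.45042925 0.18511253 0.015     ] yel [0.67185807 0.29480355 0.033     ] [0.57543223 0.40326893 0.033     ]
(450, 540, 3)
```

View pics/crop.png

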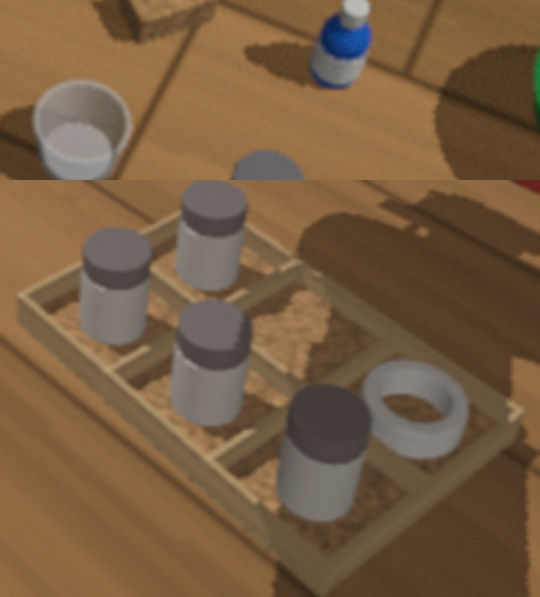

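The crop confirms the empty cell: middle row, far column (crop (310,320)), with the roll at (415,405) and four pots. The chosen loose pot is the white one with a grey lid. Next I move over the cell with the fingers shut and look from near.

{"name": "drive_tool", "arguments": {"commands": [{"hand": 1, "tx": -0.18, "ty": -0.328, "tz": 0, "turn": 0.5}, {"hand": 1, "tx": -0.18, "ty": -0.328, "tz": 0, "turn": 0.5}, {"hand": 1, "tx": -0.18, "ty": -0.328, "tz": 0, "turn": 0.5}, {"hand": 1, "tx": -0.18, "ty": -0.328, "tz": 0, "turn": 0.5}, {"hand": 1, "tx": -0.18, "ty": -0.328, "tz": 0, "turn": 0.5}, {"hand": 1, "tx": -0.18, "ty": -0.328, "tz": 0, "turn": 0.5}, {"hand": 1, "tx": -0.18, "ty": -0.328, "tz": 0, "turn": 0.5}, {"hand": 1, "tx": -0.18, "ty": -0.328, "tz": 0, "turn": 0.5}], "grip_force": 15}}

```text
time_s: 1.6
tcp_pos: [0.5671, -0.1967, 0.2266]
eef_rot: [-180.0, -0.0, -45.1]
contact_force: [0.4, 0.1, -0.2]
gripper_width: 0.0293
gripper_force: 0.0
```

```bash
cat >> h.py <<'E'
from scipy.spatial.transform import Rotation as Ro
def wray(s,c,u,v):
    x,y=u-c['cx'],v-c['cy']; n=np.hypot(x,y)+1e-9; th=n/c['fx']
    d=np.array([np.sin(th)*x/n,np.sin(th)*y/n,np.cos(th)])
    T=np.array(c['T_tool_cam']); R=Ro.from_euler('xyz',s['eef_rot'],degrees=True).as_matrix()
    return R@T[:3,3]+s['tcp_pos'],R@T[:3,:3]@d
def watz(s,c,u,v,z):
    o,d=wray(s,c,u,v); return o+d*(z-o[2])/d[2]
E
python3 - <<'E'
from h import *
import pickle
s,c=snap('wrist','w1'); pickle.dump((s,c),open('w1.pkl','wb'))
print(s['tcp_pos'],s['eef_rot'],s['gripper_width'],s['contact_force'],s['time_s'])
for l,z in(('pad',.009),('roll_mid',.031)):
    for t in r.trace(l,'wrist')[:2]:
        ys,xs=np.nonzero(t['pixels']); print(l,t['score'],t['extent'],watz(s,c,xs.mean(),ys.mean(),z).round(3))
s,c=snap('scene','s2'); pickle.dump(c,open('scene2.pkl','wb'))
E
```

```text
[ 0.56710645 -0.19670599  0.22664766] [-1.79989032e+02 -7.29944048e-03 -4.50895025e+01] 0.029275300961094347 [ 0.44926598  0.1363541  -0.22744617] 1.6
pad 0.59 [256.1, 141.0, 366.8, 249.2] [ 0.573 -0.2    0.009]
roll_mid 0.74 [348.8, 106.0, 414.1, 172.5] [ 0.568 -0.288  0.031]
roll_mid 0.52 [189.8, 73.8, 491.9, 361.8] [ 0.54  -0.224  0.031]
```

View pics/w1.png

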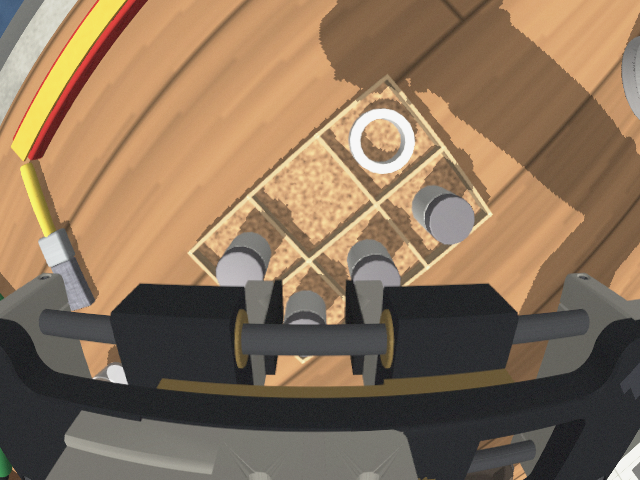

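The wrist view shows the empty cell with rim corners at (319,136), (252,197), (308,259) and (376,203). The roll is at (382,141) and the pots are at (243,262), (374,262), (447,215) and (305,305).

Run:
```python
from h import *
import pickle
s,c=pickle.load(open('w1.pkl','rb'))
P=np.array([watz(s,c,u,v,.026)[:2] for u,v in((319,136),(252,197),(308,259),(376,203))]); print(P.round(4),P.mean(0).round(4))
e=P[1]-P[0]; print(np.degrees(np.arctan2(e[1],e[0])),[np.linalg.norm(P[i]-P[i-1]).round(3) for i in range(4)])
```

```text
[[ 0.6123 -0.248 ]
 [ 0.6172 -0.1592]
 [ 0.5322 -0.1522]
 [ 0.5259 -0.2418]] [ 0.5719 -0.2003]
86.85174815794329 [np.float64(0.087), np.float64(0.089), np.float64(0.085), np.float64(0.09)]
```

{"name": "drive_tool", "arguments": {"commands": [{"hand": 1, "tx": 0.007, "ty": -0.006, "tz": -0.08}, {"hand": 1, "tx": 0.007, "ty": -0.006, "tz": -0.16}, {"hand": 1, "tx": 0.007, "ty": -0.006, "tz": -0.24}, {"hand": 1, "tx": 0.007, "ty": -0.006, "tz": -0.3}, {"hand": 1, "tx": 0.007, "ty": -0.006, "tz": -0.33}, {"hand": 1, "tx": 0.007, "ty": -0.006, "tz": -0.34}, {"hand": 1, "tx": 0.007, "ty": -0.006, "tz": -0.345}, {"hand": 1, "tx": 0.007, "ty": -0.006, "tz": -0.345}, {"hand": 1, "tx": 0.007, "ty": -0.006, "tz": -0.345}]}}

```text
invalid input
```

{"name": "drive_tool", "arguments": {"commands": [{"hand": 1, "tx": 0.007, "ty": -0.006, "tz": -0.08, "turn": 0}, {"hand": 1, "tx": 0.007, "ty": -0.006, "tz": -0.16, "turn": 0}, {"hand": 1, "tx": 0.007, "ty": -0.006, "tz": -0.24, "turn": 0}, {"hand": 1, "tx": 0.007, "ty": -0.006, "tz": -0.3, "turn": 0}, {"hand": 1, "tx": 0.007, "ty": -0.006, "tz": -0.33, "turn": 0}, {"hand": 1, "tx": 0.007, "ty": -0.006, "tz": -0.34, "turn": 0}, {"hand": 1, "tx": 0.007, "ty": -0.006, "tz": -0.345, "turn": 0}, {"hand": 1, "tx": 0.007, "ty": -0.006, "tz": -0.345, "turn": 0}, {"hand": 1, "tx": 0.007, "ty": -0.006, "tz": -0.345, "turn": 0}]}}

```text
time_s: 2.7
tcp_pos: [0.5722, -0.2004, 0.021]
eef_rot: [-179.9, -0.1, -45.0]
contact_force: [-0.8, 0.4, 0.2]
gripper_width: 0.0004
gripper_force: 0.0
```

Fingers are shut and inside the cell; now I feel for the floor in small steps.

{"name": "drive_tool", "arguments": {"commands": [{"hand": 1, "tx": 0, "ty": 0, "tz": -0.005, "turn": 0}, {"hand": 1, "tx": 0, "ty": 0, "tz": -0.01, "turn": 0}, {"hand": 1, "tx": 0, "ty": 0, "tz": -0.014, "turn": 0}, {"hand": 1, "tx": 0, "ty": 0, "tz": -0.017, "turn": 0}, {"hand": 1, "tx": 0, "ty": 0, "tz": -0.019, "turn": 0}, {"hand": 1, "tx": 0, "ty": 0, "tz": -0.021, "turn": 0}, {"hand": 1, "tx": 0, "ty": 0, "tz": -0.021, "turn": 0}, {"hand": 1, "tx": 0, "ty": 0, "tz": -0.021, "turn": 0}]}}

```text
time_s: 3.5
tcp_pos: [0.5712, -0.2005, 0.0092]
eef_rot: [-180.0, -0.0, -45.0]
contact_force: [-6.9, 4.4, 22.4]
gripper_width: 0.0006
gripper_force: 11.0
```

The floor is met at z = 9.2 mm with 22 N, so the cell is free. Next I rise and travel to the pot, with the fingers partly open.

{"name": "drive_tool", "arguments": {"commands": [{"hand": 1, "tx": 0, "ty": 0, "tz": 0.08, "turn": 0}, {"hand": 1, "tx": 0, "ty": 0, "tz": 0.16, "turn": 0}, {"hand": 0.8, "tx": 0, "ty": 0, "tz": 0.24, "turn": 0}, {"hand": 0.3, "tx": 0.0, "ty": 0.04, "tz": 0.32, "turn": 0}, {"hand": 0.3, "tx": 0.02, "ty": 0.12, "tz": 0.34, "turn": 0}, {"hand": 0.3, "tx": 0.02, "ty": 0.2, "tz": 0.34, "turn": 0}, {"hand": 0.3, "tx": 0.02, "ty": 0.28, "tz": 0.34, "turn": 0}, {"hand": 0.3, "tx": 0.02, "ty": 0.36, "tz": 0.34, "turn": 0}, {"hand": 0.3, "tx": 0.02, "ty": 0.44, "tz": 0.34, "turn": 0}, {"hand": 0.3, "tx": 0.02, "ty": 0.52, "tz": 0.34, "turn": 0}]}}

```text
time_s: 4.5
tcp_pos: [0.5828, 0.1135, 0.2111]
eef_rot: [-180.0, -0.0, -45.0]
contact_force: [1.8, 0.1, 1.0]
gripper_width: 0.0581
gripper_force: 0.0
```

{"name": "drive_tool", "arguments": {"commands": [{"hand": 0.3, "tx": 0.005, "ty": 0.08, "tz": 0, "turn": 0}, {"hand": 0.3, "tx": 0.005, "ty": 0.16, "tz": 0, "turn": 0}, {"hand": 0.3, "tx": 0.005, "ty": 0.24, "tz": 0, "turn": 0}, {"hand": 0.3, "tx": 0.005, "ty": 0.3, "tz": 0, "turn": 0}, {"hand": 0.3, "tx": 0.005, "ty": 0.32, "tz": 0, "turn": 0}, {"hand": 0.3, "tx": 0.005, "ty": 0.32, "tz": 0, "turn": 0}, {"hand": 0.3, "tx": 0.005, "ty": 0.32, "tz": 0, "turn": 0}]}}

```text
time_s: 5.2
tcp_pos: [0.586, 0.303, 0.2106]
eef_rot: [180.0, 0.0, -45.0]
contact_force: [-0.4, -0.1, 0.1]
gripper_width: 0.0614
gripper_force: 0.0
```

Run:
```python
from h import *
import pickle
s,c=snap('wrist','w2'); pickle.dump((s,c),open('w2.pkl','wb'))
print(s['tcp_pos'],s['eef_rot'],s['gripper_width'],s['contact_force'],s['time_s'])
for t in r.trace('pot_mid','wrist')[:6]:
    e=t['extent'];ys,xs=np.nonzero(t['pixels']); print(t['score'].__round__(2),np.round(e),watz(s,c,xs.mean(),ys.mean(),.04).round(3))
```

```text
[0.58597208 0.30301884 0.21061516] [ 1.79951532e+02  5.30255506e-04 -4.49926904e+01] 0.06135839733893059 [-0.36327757 -0.05302922  0.06228455] 5.2
0.84 [290. 183. 340. 244.] [0.585 0.305 0.04 ]
0.79 [214. 110. 279. 167.] [0.677 0.297 0.04 ]
0.62 [223. 254. 275. 318.] [0.581 0.391 0.04 ]
```

View pics/w2.png

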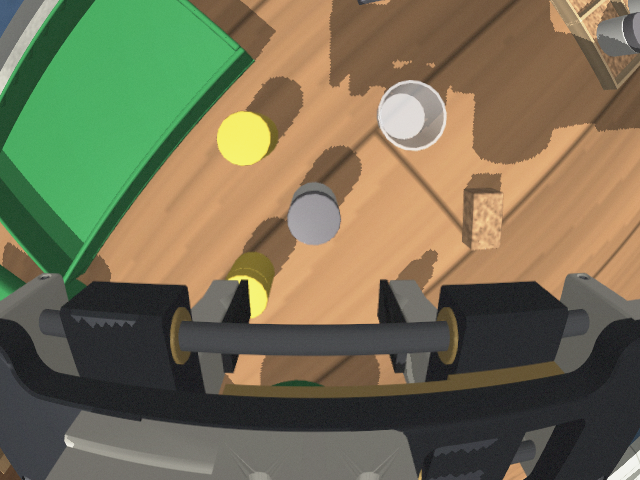

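The wrist view shows the grey lid centred at (314,217), with yellow look-alikes at (244,138) and (250,285). The diagonal finger line is clear of everything.

Run:
```python
from h import *
import pickle
s,c=pickle.load(open('w2.pkl','rb'))
print(watz(s,c,314.5,217,.066),watz(s,c,289,216,.066),watz(s,c,340.5,216,.066))
```

```text
[0.58745031 0.3014938  0.066     ] [0.60320048 0.31601202 0.066     ] [0.57266179 0.28541445 0.066     ]
```

{"name": "drive_tool", "arguments": {"commands": [{"hand": 0.3, "tx": 0.002, "ty": -0.003, "tz": -0.07, "turn": 0}, {"hand": 0.3, "tx": 0.002, "ty": -0.003, "tz": -0.14, "turn": 0}, {"hand": 0.3, "tx": 0.002, "ty": -0.003, "tz": -0.19, "turn": 0}, {"hand": 0.3, "tx": 0.002, "ty": -0.003, "tz": -0.23, "turn": 0}, {"hand": 0.3, "tx": 0.002, "ty": -0.003, "tz": -0.26, "turn": 0}, {"hand": 0.3, "tx": 0.002, "ty": -0.003, "tz": -0.285, "turn": 0}, {"hand": 0.3, "tx": 0.002, "ty": -0.003, "tz": -0.299, "turn": 0}, {"hand": 0.3, "tx": 0.002, "ty": -0.003, "tz": -0.299, "turn": 0}, {"hand": 0.3, "tx": 0.002, "ty": -0.003, "tz": -0.299, "turn": 0}], "grip_force": 15}}

```text
time_s: 6.2
tcp_pos: [0.5879, 0.3018, 0.0323]
eef_rot: [-179.9, -0.0, -45.0]
contact_force: [-0.1, 0.6, 0.2]
gripper_width: 0.0615
gripper_force: 0.0
```

{"name": "drive_tool", "arguments": {"commands": [{"hand": 0.4, "tx": 0, "ty": 0, "tz": 0, "turn": 0}, {"hand": 0.45, "tx": 0, "ty": 0, "tz": 0, "turn": 0}, {"hand": 0.5, "tx": 0, "ty": 0, "tz": 0, "turn": 0}, {"hand": 0.6, "tx": 0, "ty": 0, "tz": 0, "turn": 0}, {"hand": 1, "tx": 0, "ty": 0, "tz": 0, "turn": 0}, {"hand": 1, "tx": 0, "ty": 0, "tz": 0, "turn": 0}, {"hand": 1, "tx": 0, "ty": 0, "tz": 0, "turn": 0}, {"hand": 1, "tx": 0, "ty": 0, "tz": 0, "turn": 0}], "grip_force": 15}}

```text
time_s: 7.0
tcp_pos: [0.5875, 0.3019, 0.0322]
eef_rot: [-180.0, -0.0, -45.0]
contact_force: [-2.2, -1.1, 5.1]
gripper_width: 0.0456
gripper_force: 15.0
```

{"name": "drive_tool", "arguments": {"commands": [{"hand": 1, "tx": 0, "ty": 0, "tz": 0.02, "turn": 0}, {"hand": 1, "tx": 0, "ty": 0, "tz": 0.06, "turn": 0}, {"hand": 1, "tx": 0, "ty": 0, "tz": 0.11, "turn": 0}, {"hand": 1, "tx": 0, "ty": 0, "tz": 0.16, "turn": 0}, {"hand": 1, "tx": 0, "ty": 0, "tz": 0.21, "turn": 0}, {"hand": 1, "tx": 0, "ty": -0.02, "tz": 0.25, "turn": 0}, {"hand": 1, "tx": 0, "ty": -0.06, "tz": 0.25, "turn": 0}, {"hand": 1, "tx": -0.005, "ty": -0.11, "tz": 0.25, "turn": 0}, {"hand": 1, "tx": -0.01, "ty": -0.16, "tz": 0.25, "turn": 0}, {"hand": 1, "tx": -0.01, "ty": -0.21, "tz": 0.25, "turn": 0}], "grip_force": 20}}

```text
time_s: 8.0
tcp_pos: [0.5803, 0.174, 0.1812]
eef_rot: [179.9, 0.0, -45.0]
contact_force: [1.2, 0.0, -1.4]
gripper_width: 0.0456
gripper_force: 20.0
```

{"name": "drive_tool", "arguments": {"commands": [{"hand": 1, "tx": 0, "ty": -0.06, "tz": 0, "turn": 0}, {"hand": 1, "tx": 0, "ty": -0.12, "tz": 0, "turn": 0}, {"hand": 1, "tx": -0.005, "ty": -0.18, "tz": 0, "turn": 0}, {"hand": 1, "tx": -0.01, "ty": -0.24, "tz": 0, "turn": 0}, {"hand": 1, "tx": -0.015, "ty": -0.3, "tz": 0, "turn": 0}, {"hand": 1, "tx": -0.017, "ty": -0.36, "tz": 0, "turn": 0}, {"hand": 1, "tx": -0.017, "ty": -0.42, "tz": 0, "turn": 0}, {"hand": 1, "tx": -0.017, "ty": -0.48, "tz": 0, "turn": 0}, {"hand": 1, "tx": -0.017, "ty": -0.54, "tz": 0, "turn": 0}, {"hand": 1, "tx": -0.017, "ty": -0.58, "tz": 0, "turn": 0}]}}

```text
time_s: 9.0
tcp_pos: [0.5699, -0.1747, 0.181]
eef_rot: [180.0, 0.1, -45.1]
contact_force: [0.0, 0.5, -2.1]
gripper_width: 0.0457
gripper_force: 20.0
```

{"name": "drive_tool", "arguments": {"commands": [{"hand": 1, "tx": 0, "ty": -0.03, "tz": 0, "turn": 0}, {"hand": 1, "tx": 0, "ty": -0.047, "tz": 0, "turn": 0}, {"hand": 1, "tx": 0, "ty": -0.047, "tz": 0, "turn": 0}, {"hand": 1, "tx": 0, "ty": -0.047, "tz": 0, "turn": 0}]}}

```text
time_s: 9.4
tcp_pos: [0.5708, -0.2003, 0.1813]
eef_rot: [180.0, 0.0, -45.0]
contact_force: [0.2, 0.4, -1.6]
gripper_width: 0.0452
gripper_force: 20.0
```

Run:
```python
from h import *
s,c=snap('wrist','w3'); print(s['tcp_pos'],s['gripper_width'],s['contact_force'],s['time_s'])
s,d=snap('side','d3')
cv2.imwrite('pics/m3.png',np.hstack([c['frame'][60:400,160:540],d['frame'][150:490,240:560]])[:,:,::-1])
```

```text
[ 0.57079099 -0.20025179  0.1812958 ] 0.04518740017903805 [ 0.15299836  0.4229669  -1.5896823 ] 9.4Traceback (most recent call last):
  File "<stdin>", line 4, in <module>
    return _nx.concatenate(arrs, 1, dtype=dtype, casting=casting)
           ~~~~~~~~~~~~~~~^^^^^^^^^^^^^^^^^^^^^^^^^^^^^^^^^^^^^^^
ValueError: all the input array dimensions except for the concatenation axis must match exactly, but along dimension 0, the array at index 0 has size 340 and the array at index 1 has size 330
```

```bash
python3 -c "
import cv2,numpy as np
c=cv2.imread('pics/w3.png');d=cv2.imread('pics/d3.png')
cv2.imwrite('pics/m3.png',np.hstack([c[60:390,160:540],d[150:480,240:560]]))"
```

```text
(no output)
```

View pics/m3.png

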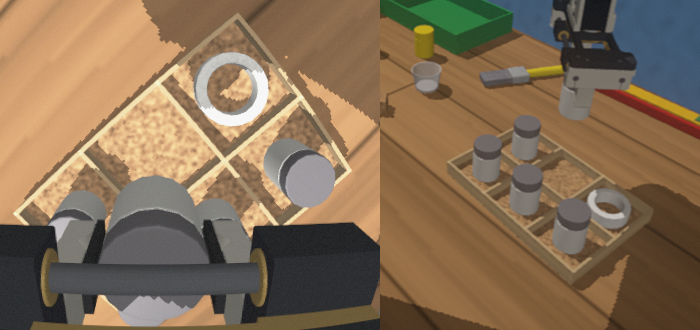

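The pot is held upright (wrist crop (155,220)) over the empty cell (160,130), and the roll and stored pots are undisturbed. Now I lower it.

{"name": "drive_tool", "arguments": {"commands": [{"hand": 1, "tx": 0, "ty": 0, "tz": -0.03, "turn": 0}, {"hand": 1, "tx": 0, "ty": 0, "tz": -0.08, "turn": 0}, {"hand": 1, "tx": 0, "ty": 0, "tz": -0.13, "turn": 0}, {"hand": 1, "tx": 0, "ty": 0, "tz": -0.17, "turn": 0}, {"hand": 1, "tx": 0, "ty": 0, "tz": -0.2, "turn": 0}, {"hand": 1, "tx": 0, "ty": 0, "tz": -0.215, "turn": 0}, {"hand": 1, "tx": 0, "ty": 0, "tz": -0.225, "turn": 0}, {"hand": 1, "tx": 0, "ty": 0, "tz": -0.228, "turn": 0}, {"hand": 1, "tx": 0, "ty": 0, "tz": -0.228, "turn": 0}, {"hand": 1, "tx": 0, "ty": 0, "tz": -0.228, "turn": 0}]}}

```text
time_s: 10.5
tcp_pos: [0.5718, -0.2004, 0.0457]
eef_rot: [-179.9, -0.1, -45.0]
contact_force: [-0.5, -0.4, -0.7]
gripper_width: 0.0455
gripper_force: 20.0
```

{"name": "drive_tool", "arguments": {"commands": [{"hand": 1, "tx": 0, "ty": 0, "tz": -0.002, "turn": 0}, {"hand": 1, "tx": 0, "ty": 0, "tz": -0.004, "turn": 0}, {"hand": 1, "tx": 0, "ty": 0, "tz": -0.006, "turn": 0}, {"hand": 1, "tx": 0, "ty": 0, "tz": -0.007, "turn": 0}, {"hand": 1, "tx": 0, "ty": 0, "tz": -0.007, "turn": 0}, {"hand": 1, "tx": 0, "ty": 0, "tz": -0.007, "turn": 0}]}}

```text
time_s: 11.1
tcp_pos: [0.5713, -0.2005, 0.0412]
eef_rot: [-180.0, -0.0, -45.0]
contact_force: [-3.7, -0.4, 4.7]
gripper_width: 0.046
gripper_force: 20.0
```

The foot is on the floor (TCP at 41.2 mm, force now upward at +4.7 N). I release gently, then rise.

{"name": "drive_tool", "arguments": {"commands": [{"hand": 0.45, "tx": 0, "ty": 0, "tz": 0, "turn": 0}, {"hand": 0.4, "tx": 0, "ty": 0, "tz": 0, "turn": 0}, {"hand": 0.3, "tx": 0, "ty": 0, "tz": 0, "turn": 0}, {"hand": 0.25, "tx": 0, "ty": 0, "tz": 0, "turn": 0}, {"hand": 0.25, "tx": 0, "ty": 0, "tz": 0, "turn": 0}, {"hand": 0.25, "tx": 0, "ty": 0, "tz": 0, "turn": 0}]}}

```text
time_s: 11.7
tcp_pos: [0.5712, -0.2004, 0.0405]
eef_rot: [180.0, 0.0, -45.0]
contact_force: [0.5, -0.6, -0.5]
gripper_width: 0.0653
gripper_force: 0.0
```

{"name": "drive_tool", "arguments": {"commands": [{"hand": 0.25, "tx": 0, "ty": 0, "tz": 0.02, "turn": 0}, {"hand": 0.25, "tx": 0, "ty": 0, "tz": 0.06, "turn": 0}, {"hand": 0.25, "tx": 0, "ty": 0, "tz": 0.12, "turn": 0}, {"hand": 0.25, "tx": 0, "ty": 0, "tz": 0.19, "turn": 0}, {"hand": 0.25, "tx": 0, "ty": 0, "tz": 0.26, "turn": 0}, {"hand": 0.25, "tx": 0, "ty": 0, "tz": 0.3, "turn": 0}, {"hand": 0.25, "tx": 0, "ty": 0, "tz": 0.3, "turn": 0}, {"hand": 0.25, "tx": 0, "ty": 0, "tz": 0.3, "turn": 0}]}}

```text
time_s: 12.5
tcp_pos: [0.5712, -0.2004, 0.2218]
eef_rot: [-179.9, -0.1, -45.0]
contact_force: [0.6, -0.6, -1.3]
gripper_width: 0.0656
gripper_force: 0.0
```

Run:
```python
from h import *
s,c=snap('wrist','w4'); print(s['tcp_pos'],s['gripper_width'],s['contact_force'],s['time_s'])
s,d=snap('side','d4')
cv2.imwrite('pics/m4.png',np.hstack([c['frame'][60:390,160:540],d['frame'][150:480,240:560]])[:,:,::-1])
```

```text
[ 0.57119799 -0.20035403  0.22180333] 0.0656238142162997 [ 0.56595122 -0.55560293 -1.26086111] 12.5
```

View pics/m4.png

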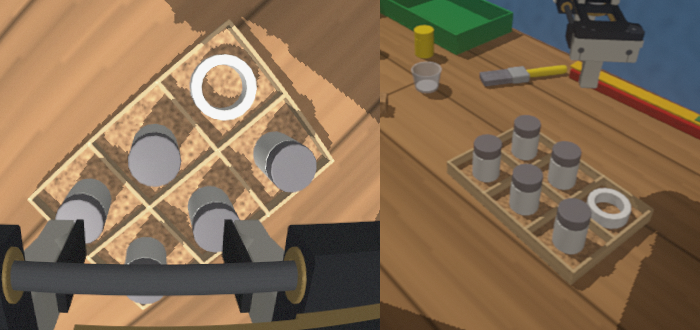

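The pot stands upright in the formerly empty cell (wrist crop (155,155), side crop (565,165)), the roll is unmoved, and the gripper is clear.

```bash
python3 -c "
from plant import r
print(r.close_job())"
```

```text
the job is handed in; nothing more can be done
None
```

The cell's floor was felt first and found free; the paint pot was then set upright on it and released, the roll of tape was not shifted, and the job is handed in.

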